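# Set the purge gas to standby, lock it, and lift out the dish tray level

## Robot

A 7-joint arm with a two-finger parallel gripper is mounted at the origin on a cart in front of the work surface, level with it; the furniture and walls round the work are solid. World frame = base frame: x ahead of the robot, y to its left, z up, the work surface at z = 0. Lengths are in m, angles in rad, forces in N, time in s.
With the tool pointing down it reaches from about 0.425 to 0.925 m from the base axis. Payload 6.8 kg.
Tool frame: the origin (TCP) lies between the finger pads, 19 mm behind the fingertips; this is the grasp point; z points along the fingers, y is the line along which they close (so a half turn about z gives the same grasp; the last joint's range is limited). The gripper opens to 85 mm and grips with 20 to 120 N. Pads are 22 mm wide; open, the fingers measure 114 mm over their backs; the gripper's body (76 mm by 85 mm) begins 54 mm behind the grasp point. The pads swing forward as they close: fully open they stand 13 mm farther back than shut.
Start: joints at [-1.347, 0.477, 0.022, 1.555, -0.011, 1.109, -0.083], TCP at [0.22, 0.638, 0.25] pointing down, gripper open.
Joint ranges: [-2.96, 2.96], [-0.34, 2.1], [-1.41, 1.46], [0.24, 2.44], [-1.37, 4.51], [0.17, 1.92], [-2.96, 2.96]. Speed limits (rad/s): [2.39, 2.39, 3.14, 3.14, 3.14, 3.14, 3.14].

## Interface

Orientations are given as a unit quaternion [w, x, y, z].
In Python, from station import bot gives the robot as it stands.
- The arm moves only by the tool servo_tool, never from a script. Its argument "motion" is a list that holds one entry, the list of rows, each a list of 7 numbers: the shift along the tool's x, y, z in m, then the turn, a rotation vector about the tool's x, y, z in units of 5 degrees (1.0 is 5 degrees), then the opening, from 0 (shut) to 1 (fully open). A call has 1 to 20 rows; each row is the pose to reach, as a shift and turn from the pose commanded when the call began, along the tool's axes at that moment; what a row does not reach only later rows make up. A row lasts 1/12 s, in which the tool goes at most 41.7 mm and 7.16 degrees, less where a joint would pass 70% of its speed; a pose out of reach is approached as far as the arm can. A call with a gripper value outside its range is refused whole. The fingers move at their own pace and stop on an object; "grip_force" is the grip in N (left out, the last holds). Time passes only in rows, so rows that repeat a pose let the fingers close. It gives the time, the measured TCP pose, the force, the opening and the grip force at its end, in the units of the state.
- bot.get_obs(): the state, without advancing time (a new reading comes with each control period).
- bot.read_camera(name): name is "scene" or "side" or "wrist"; returns a dict with "img" (384x512x3 uint8, red, green, blue), "K" (3x3 intrinsics, pixels), "pose" (4x4, takes a point from camera to world coordinates). Camera axes: x right, y down, z forward; pixel columns grow to the right and rows downward; lengths in m; the calibration is good to about 2 mm. A picture is of the moment at which its call begins. There is no depth.
- bot.hand_in(): hands the job in; it is judged then, once.
The state is a dict: "t": time; "q": joint angles; "joint_vel": joint speeds; "joint_torque": joint torques, N m; "eef_pos": TCP position; "tool_rot": TCP orientation; "contact_force": force on the tool from outside, world axes, zero at the start; "torque": the same for the moment, N m; "gripper_width": opening from 0.0 (shut) to 1.0 (fully open); "grasp_force": force on a finger pad.
Only numpy, scipy, OpenCV 4.12 (cv2) and the standard library are available. Lean on these libraries where they do the work, as an engineer would, in place of code of your own. Each camera call takes 0.05 s, during which the arm holds its last target. There are 200 camera calls.

## Task

Turn the flow regulator's knob clockwise until its pointer is on the long standby mark, then push the sliding yoke fully home so that it straddles the knob and locks it there. Then lift the dish tray by its handle off the purge plate, keeping it level so that both dishes stay on it, and finish while still holding it steady and level in the air at least 10 cm above the plate; do not put it down. Leave the marker, bottle, tube and tally counter where they are.

Things in the scene. Friction and masses are not known exactly. Their poses are not given: they have to be found in the camera images.
- regulator: Fixed flow regulator: flat grey housing 170 (x) x 80 (y) x 30 mm, left or right of the purge plate. Origin: centre of its underside; x runs along it from knob end (near the robot) to yoke end, z up. Knob axis at x = -42 mm, y = 0, on a 74 mm dial with short ticks; the one long, thick standby mark is on the knob's -x side, in line with the housing.
- flow_knob (a joint): Angle of the knob, rad, range 0 to 2.0; grows as the knob is turned clockwise seen from above. At 1.4 the pointer is on the standby mark, that is, points along the housing's -x axis. It starts between 0.1 and 0.8. About 0.05 N m of friction; stays where it is left.
- knob_grip (a point): On the knob axis, 6 mm below the knob's top. The knob is an upright black bar with round ends, 44 mm long, 16 mm wide, from 40 to 70 mm above the bench, with a white pointer line on top towards one end. Site x points along the bar to the pointer end and turns with it, z up. Keep fingertips 48 mm or more above the bench (the yoke's prongs reach 46 mm).
- lock_yoke (a joint): Travel of the sliding yoke, m: starts at 0 to 0.010 (drawn back), 0.055 is fully home at its stop. Grows as it slides along the housing's -x axis towards the knob. 1.5 N friction; stays where left. Its two prongs (gap 20 mm) pass either side of the knob bar only if the bar lies along the housing within about 0.14 rad; else they bump into it.
- lock_grip (a point): Point on the yoke's upright grip fin, 8 mm below its top, at its centre. Steel fin 30 mm long along the housing's x axis, 14 mm wide across it, from 46 to 76 mm above the bench. Moves with the yoke; its axes are those of the housing. With the yoke home the fin centre is 46 mm from the knob axis.
- purge_plate: Fixed low aluminium plate 172 (x) x 84 (y) mm, top face 24 mm above the bench, with 6 mm high dark locating strips round the tray (2.5 to 3.5 mm clearance). Origin: centre of its underside, z up.
- dish_tray: Loose steel tray 150 (x) x 66 (y) mm, floor 5 mm thick, lip to 11 mm, about 0.2 to 0.4 kg, resting on the purge plate (tray underside 24 mm above the bench at the start). Balanced under its handle. Origin: centre of its underside, z up.
- tray_handle (a point): Centre of the tray's handle: a black bar 60 mm long along the tray's x axis, 14 mm wide, 14 mm high, on a central post 12 mm thick; 83 mm above the tray's underside. Axes as the tray's. Balance point of the tray.
- dish_a: Loose clear small culture dish, 55 mm across, 12 mm high, standing on the tray on the -x side of the handle. Origin: centre of its underside.
- dish_b: As dish_a, on the +x side of the handle.
- marker_0: Loose white marker pen with a blue cap, 131 mm long, 12 mm thick, lying near the front left edge of the bench; bystander. Origin: centre of its underside.
- media_bottle: Small amber screw-cap bottle, 46 mm wide, 88 mm tall, standing left behind the work; bystander. Origin: centre of its underside.
- tube: Self-standing 50 ml tube with a screw cap, 34 mm wide, 108 mm tall, next to the bottle; bystander. Origin: centre of its underside.
- tally_counter: Hand tally counter lying on its back, 53 x 62 x 25 mm, behind the work; bystander. Origin: centre of its underside.
Mind the look-alikes: they are no part of the job. What is shaped like the dish_a but green is not meant.

How it is judged:
By the outcome, as a careful person would: the job done as asked, in the order asked, and still so for the second after the job is handed in, while the arm keeps its last pose, push and grip.
It also fails if it takes over 54 s, if anything falls off the work surface, if the arm or the gripper's body presses on something with over 40 N, if the wrist force passes 120 N, or if a joint passes its speed limit or range.

## Working session

There is one attempt and no reset: what is moved stays moved. The work goes in short steps, Python scripts to look and compute and a tool call to move; the robot and the scene stay as the last step left them, time stands still between calls to the robot, and variables do not carry over. Pictures are saved under pics/ and viewed, at most 10 in all, crops included, and the job is handed in when it is done.

Besides the shell and the picture viewer there is one more tool, called as name(argument=value, ...) on one line, values as JSON. servo_tool: Moves the arm, as the interface text tells. Its arguments: {"type":"object","properties":{"motion":{"type":"array"},"grip_force":{"type":"number"}},"required":["motion"]}

```bash
mkdir -p pics; ls
cat > h.py <<'E'
import numpy as np, cv2
from station import bot
def shot(n,f):
    r=bot.read_camera(n); cv2.imwrite(f'pics/{f}.png',r['img'][:,:,::-1]); np.savez(f'pics/{f}.npz',K=r['K'],pose=r['pose']); return r
def ray(f,u,v):
    d=np.load(f'pics/{f}.npz'); p=d['pose']; r=p[:3,:3]@np.linalg.inv(d['K'])@[u,v,1]; return p[:3,3],r/np.linalg.norm(r)
def atz(f,u,v,z):
    o,r=ray(f,u,v); return o+r*(z-o[2])/r[2]
def tri(*obs):
    A=np.zeros((3,3));b=np.zeros(3)
    for f,u,v in obs:
        o,r=ray(f,u,v);P=np.eye(3)-np.outer(r,r);A+=P;b+=P@o
    x=np.linalg.solve(A,b); return x,[round(float(np.linalg.norm((np.eye(3)-np.outer(ray(*o)[1],ray(*o)[1]))@(x-ray(*o)[0]))),4) for o in obs]
def proj(f,p):
    d=np.load(f'pics/{f}.npz');T=np.linalg.inv(d['pose']);c=d['K']@(T[:3,:3]@np.array(p)+T[:3,3]);return c[:2]/c[2]
E
python3 - <<'E'
from h import *
print({k:np.round(v,3) for k,v in bot.get_obs().items()})
a=shot('scene','s0')['img'];b=shot('side','d0')['img'];shot('wrist','w0')
cv2.imwrite('pics/s0x.png',cv2.resize(a,(800,600))[:,:,::-1]);cv2.imwrite('pics/d0x.png',cv2.resize(b,(800,600))[:,:,::-1])
E
```

```text
pics
{'t': np.float64(0.0), 'q': array([-1.347,  0.478,  0.022,  1.556, -0.012,  1.109, -0.083]), 'joint_vel': array([-0.001,  0.001,  0.001,  0.   ,  0.001,  0.   , -0.002]), 'joint_torque': array([-0.0000e+00, -5.9648e+01,  1.6080e+00, -2.8119e+01,  1.2000e-02,
        9.0000e-03,  0.0000e+00]), 'eef_pos': array([0.22 , 0.638, 0.249]), 'tool_rot': array([-0.   ,  0.165,  0.986, -0.001]), 'contact_force': array([ 0.303,  0.054, -0.641]), 'torque': array([ 0.02 , -0.027,  0.012]), 'grasp_force': np.float64(0.0), 'gripper_width': np.float64(0.999)}
```

View pics/s0x.png

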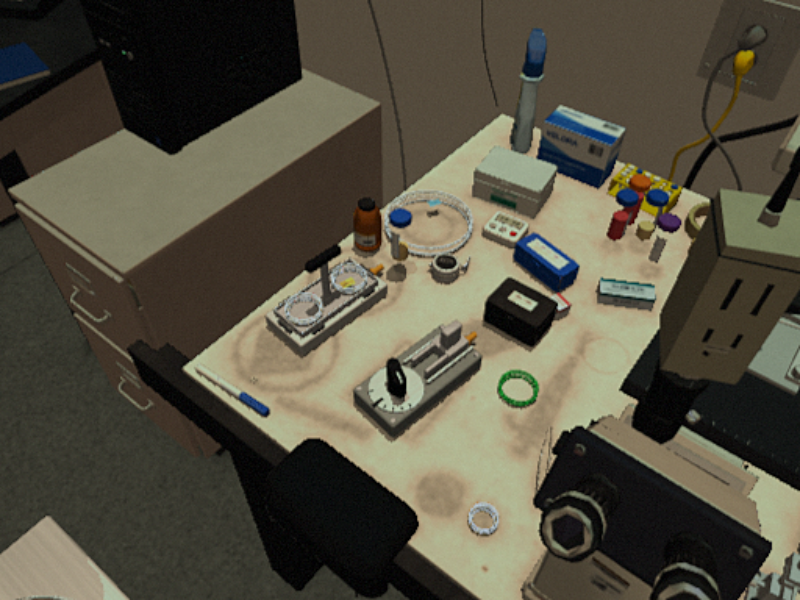

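View pics/d0x.png

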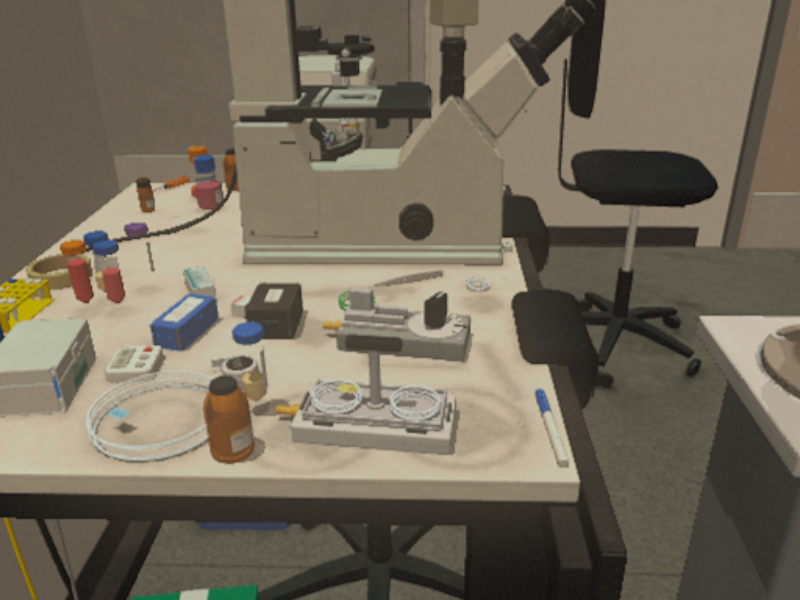

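Scene (800-px scale): the regulator knob is at (397,378), its yoke fin at (451,335) and the tray handle at (322,260). In the side view they are at (437,308), (361,300) and (373,343).

Look-alikes:
- The green ring at (518,388) is a dish-like decoy.
- The small clear dish at (483,519) and the big petri dish at (428,222) are not on the tray.
- The chosen dishes are on the tray at (303,308) and (349,278).
- The only knob on a white dial with a fin is the one at (397,378).

Next I'll take close crops.

Run:
```python
from h import *
for f,(x,y,w,h) in {'s0':(165,150,150,112+18),'d0':(175,175,140,125)}.items():
    c=cv2.imread(f'pics/{f}.png')[y:y+h,x:x+w]
    cv2.imwrite(f'pics/{f}c.png',cv2.resize(c,None,fx=4.5,fy=4.5,interpolation=cv2.INTER_CUBIC))
```

```text
(no output)
```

View pics/s0c.png

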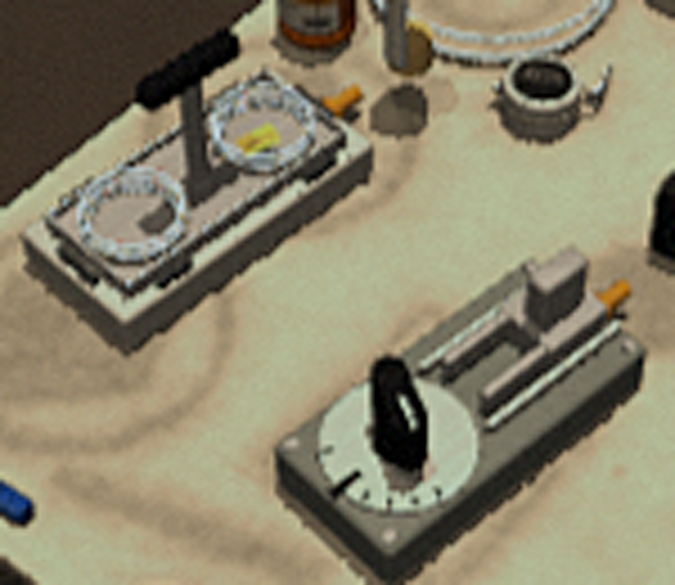

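View pics/d0c.png

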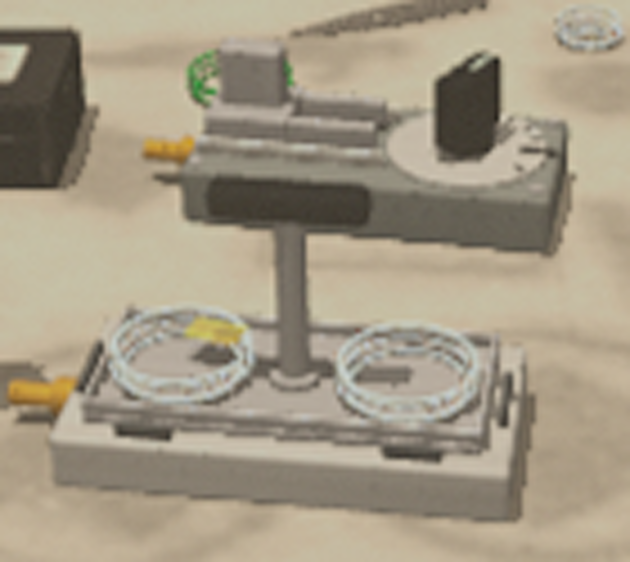

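The crops confirm the choice. The scene crop shows the knob top centre near (402,393), dial centre (398,443), long mark (345,485), fin top (557,262) and handle centre (188,70). The side crop shows the fin top (253,42), knob top (468,68), dial (469,147) and handle (288,202).

```bash
cat >> h.py <<'E'
S=lambda x,y:('s0',(x+.5)/4.5-.5+165,(y+.5)/4.5-.5+150)
D=lambda x,y:('d0',(x+.5)/4.5-.5+175,(y+.5)/4.5-.5+175)
E
python3 - <<'E'
from h import *
from scipy.optimize import least_squares as ls
for n,a,b in [('fin',S(557,262),D(253,42)),('knobtop',S(402,393),D(468,68)),('dial',S(398,443),D(469,147)),('handle',S(188,70),D(288,202)),('hA',S(148,95),D(372,203)),('hB',S(230,45),D(205,200)),('Hrobotleft',S(277,455),D(553,210))]:
    x,e=tri(a,b); print(n,x.round(4),e)
def fit(pts,z0=0):
    def f(p):
        c,s=np.cos(p[2]),np.sin(p[2]); out=[]
        for o,(x,y,z) in pts: out+=list(proj(o[0],[p[0]+c*x-s*y,p[1]+s*x+c*y,z+p[3]])-np.array(o[1:]))
        return out
    r=ls(f,[.6,.2,0,0],loss='soft_l1'); print(r.x.round(4),np.array(f(r.x)).reshape(-1,2).round(1).tolist()); return r.x
m=1e-3
fit([(S(277,455),(-.085,.04,.03)),(S(388,550),(-.085,-.04,.03)),(S(645,348),(.085,-.04,.03)),(S(398,443),(-.042,0,.031)),(D(469,147),(-.042,0,.031)),(D(185,178),(.085,.04,.03)),(D(553,210),(-.085,.04,.03)),(D(567,122),(-.085,-.04,.03)),(D(187,217),(.085,.04,0)),(D(550,250),(-.085,.04,0))])
fit([(S(25,240),(-.086,.042,.024)),(S(128,325),(-.086,-.042,.024)),(S(373,150),(.086,-.042,.024)),(S(130,352),(-.086,-.042,0)),(S(372,180),(.086,-.042,0)),(D(52,445),(.086,.042,.024)),(D(520,490),(-.086,.042,.024)),(D(525,345),(-.086,-.042,.024)),(D(55,485),(.086,.042,0)),(D(518,518),(-.086,.042,0)),(S(188,70),(0,0,.107)),(D(288,202),(0,0,.107))])
print(tri(S(385,358),D(437,80)),tri(S(425,425),D(500,55)))
E
```

```text
fin [ 0.6267 -0.0806  0.0781] [0.0009, 0.0009]
knobtop [ 0.5279 -0.0677  0.0715] [0.0003, 0.0003]
dial [ 0.5272 -0.0661  0.0321] [0.0005, 0.0005]
handle [0.5943 0.1171 0.1068] [0.0001, 0.0001]
hA [0.5656 0.1186 0.1088] [0.0024, 0.0024]
hB [0.6236 0.1147 0.105 ] [0.0016, 0.0016]
Hrobotleft [ 0.491  -0.0234  0.0241] [0.0013, 0.0013]
[ 0.5685 -0.0724 -0.138  -0.0007] [[-1.8, -1.2], [0.4, 2.3], [0.5, -0.3], [-0.1, 0.9], [-0.0, 0.5], [-1.3, -1.4], [0.1, -2.0], [0.7, -0.8], [-1.0, 2.7], [0.3, 2.1]]
[ 0.5929  0.1161 -0.0895 -0.0011] [[-1.7, -0.5], [-0.2, 0.8], [0.2, -1.5], [0.5, 1.4], [0.4, -1.3], [-0.3, -0.8], [-1.0, -3.7], [0.9, -0.3], [0.2, 1.9], [-0.9, 1.8], [-0.1, 0.9], [0.9, 0.2]]
(array([ 0.53989432, -0.05047919,  0.072823  ]), [0.0018, 0.0018]) (array([ 0.51651616, -0.08592241,  0.07140616]), [0.0041, 0.0041])
```

```bash
cat >> h.py <<'E'
from scipy.spatial.transform import Rotation as Ro
def delta(p,yawdeg):
    o=bot.get_obs(); q=o['tool_rot']; R=Ro.from_quat([q[1],q[2],q[3],q[0]])
    c,s=np.cos(np.radians(yawdeg)),np.sin(np.radians(yawdeg))
    T=Ro.from_matrix(np.array([[c,s,0],[s,-c,0],[0,0,-1]]))
    print('t',o['t'].round(2),'eef',o['eef_pos'].round(4),'yaw',np.degrees(np.arctan2(*R.as_matrix()[[1,0],0])).round(2),'F',np.round(o['contact_force'],1),'q7',o['q'][6].round(2),'grip',o['gripper_width'].round(3),o['grasp_force'].round(1))
    print('shift',R.inv().apply(np.array(p)-o['eef_pos']).round(4),'turn',np.round(np.degrees((R.inv()*T).as_rotvec())/5,2))
E
python3 -c "
from h import *
delta([.527,-.0666,.17],56.6)"
```

```text
Traceback (most recent call last):
  File "h.py", line 23, in delta
    print('t',o['t'].round(2),'eef',o['eef_pos'].round(4),'yaw',np.degrees(np.arctan2(*R.as_matrix()[[1,0],0])).round(2),'F',np.round(o['contact_force'],1),'q7',o['q'][6].round(2),'grip',o['gripper_width'].round(3),o['grasp_force'].round(1))
              ^^^^^^^^^^^^
AttributeError: 'float' object has no attribute 'round'
```

```bash
sed -i "s/o\['t'\].round(2)/round(float(o['t']),2)/; s/o\['gripper_width'\].round(3),o\['grasp_force'\].round(1)/np.round([o['gripper_width'],o['grasp_force']],3)/" h.py
python3 -c "
from h import *
delta([.527,-.0666,.17],56.6)"
```

```text
t 0.15 eef [0.2197 0.6378 0.2492] yaw 160.99 F [0.3 0.9 0.2] q7 -0.08 grip [1. 0.]
shift [-0.5199 -0.5658  0.0801] turn [-1.000e-02  2.000e-02  2.088e+01]
```

servo_tool(motion=[[[-0.26,-0.283,0,0,0,10.4,1],[-0.26,-0.283,0,0,0,10.4,1],[-0.26,-0.283,0,0,0,10.4,1],[-0.26,-0.283,0,0,0,10.4,1],[-0.26,-0.283,0,0,0,10.4,1],[-0.26,-0.283,0,0,0,10.4,1],[-0.26,-0.283,0,0,0,10.4,1],[-0.26,-0.283,0,0,0,10.4,1],[-0.26,-0.283,0,0,0,10.4,1],[-0.52,-0.566,0.08,0,0,20.9,1],[-0.52,-0.566,0.08,0,0,20.9,1],[-0.52,-0.566,0.08,0,0,20.9,1],[-0.52,-0.566,0.08,0,0,20.9,1],[-0.52,-0.566,0.08,0,0,20.9,1],[-0.52,-0.566,0.08,0,0,20.9,1],[-0.52,-0.566,0.08,0,0,20.9,1],[-0.52,-0.566,0.08,0,0,20.9,1],[-0.52,-0.566,0.08,0,0,20.9,1],[-0.52,-0.566,0.08,0,0,20.9,1],[-0.52,-0.566,0.08,0,0,20.9,1]]])

```text
t: 1.82
eef_pos: [0.5279, -0.0728, 0.1694]
tool_rot: [0.002, 0.883, 0.47, -0.001]
contact_force: [-0.6, -0.6, 0.3]
gripper_width: 0.998
grasp_force: 0.0
```

servo_tool(motion=[[[0,0,0,0,0,0,1],[0,0,0,0,0,0,1],[0,0,0,0,0,0,1]]])

```text
t: 2.07
eef_pos: [0.5269, -0.0646, 0.17]
tool_rot: [-0.001, 0.88, 0.474, 0.0]
contact_force: [-0.7, 0.7, 0.5]
gripper_width: 1.002
grasp_force: 0.0
```

Run:
```python
from h import *
delta([.527,-.0666,.069],56.6)
r=shot('wrist','w1'); cv2.imwrite('pics/w1x.png',cv2.resize(r['img'],(800,600),interpolation=cv2.INTER_CUBIC)[:,:,::-1])
```

```text
t 2.07 eef [ 0.5269 -0.0646  0.17  ] yaw 56.62 F [-0.7  0.7  0.5] q7 -0.28 grip [1.002 0.   ]
shift [-0.0017  0.0013  0.101 ] turn [-0.01 -0.01  0.  ]
```

View pics/w1x.png

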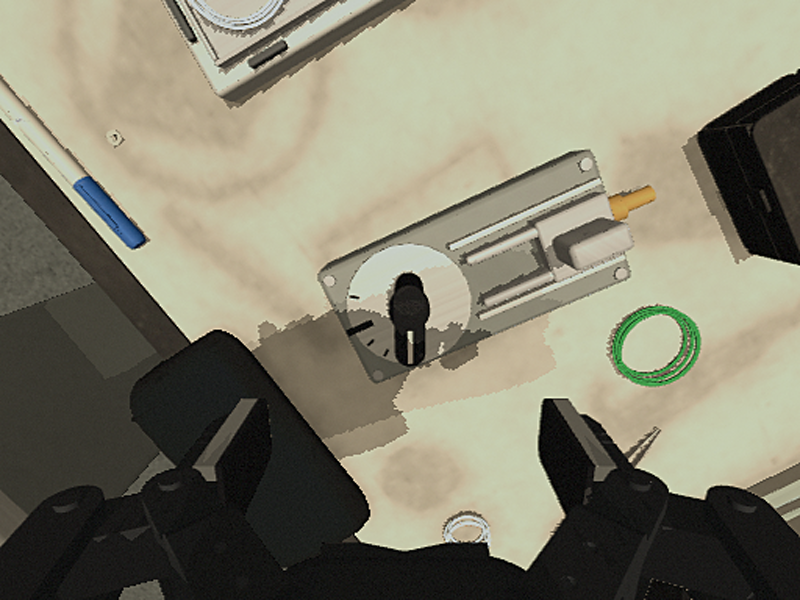

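The wrist view shows the bar nearly vertical, from (407,275) to (410,365), with its pointer towards the bottom. The long mark runs from (348,332) to (372,323) and the fin top is at about (602,240).

Run:
```python
from h import *
W=lambda x,y,z:atz('w1',(x+.5)*.64-.5,(y+.5)*.64-.5,z)
k1,k2=W(407,274,.07),W(410,366,.07);print('knob',k1,k2,(k1+k2)/2,np.degrees(np.arctan2(*(k2-k1)[[1,0]])))
a,b=W(348,332,.031),W(372,323,.031);print('mark',np.degrees(np.arctan2(*(a-b)[[1,0]])))
print('dial',W(408,304,.031));print('fin',W(603,238,.076))
a,b,c=W(320,272,.03),W(590,151,.03),W(377,381,.03)
print('house edge',a,b,c,np.degrees(np.arctan2(*(b-a)[[1,0]])),np.degrees(np.arctan2(*(c-a)[[1,0]]))+90)
print('knob tri',tri(S(402,393),D(468,68),('w1',408.5*.64-.2,320*.64-.2)))
print('fin tri',tri(S(557,262),D(253,42),('w1',603*.64-.2,238*.64-.2)))
```

```text
knob [ 0.54297611 -0.04165352  0.07      ] [ 0.51724451 -0.08370277  0.07      ] [ 0.53011031 -0.06267814  0.07      ] -121.46411320756235
mark 168.01200489694028
dial [ 0.52903135 -0.06431026  0.031     ]
fin [ 0.62986695 -0.07673582  0.076     ]
house edge [ 0.49679493 -0.02025332  0.03      ] [ 0.65758026 -0.04684377  0.03      ] [ 0.48518937 -0.09579235  0.03      ] -9.390497297116255 -8.734438961544853
knob tri (array([ 0.5291215 , -0.06497125,  0.07051978]), [0.0021, 0.0025, 0.0033])
fin tri (array([ 0.62789578, -0.07847548,  0.07762426]), [0.0018, 0.0023, 0.0028])
```

servo_tool(motion=[[[0,0,0.03,0,0,0,0.6],[0,0,0.06,0,0,0,0.6],[0,0,0.09,0,0,0,0.6],[0,0,0.101,0,0,0,0.6],[0,0,0.101,0,0,0,0.6],[0,0,0.101,0,0,0,0.6]]])

```text
t: 2.62
eef_pos: [0.5273, -0.0658, 0.0695]
tool_rot: [-0.0, 0.881, 0.474, -0.0]
contact_force: [0.8, -0.1, 0.3]
gripper_width: 0.6
grasp_force: 0.0
```

```bash
python3 -c "
from h import *
delta([.528,-.0655,.069],57.5)"
```

```text
t 2.62 eef [ 0.5273 -0.0658  0.0695] yaw 56.54 F [ 0.8 -0.1  0.3] q7 -0.17 grip [0.6 0. ]
shift [0.0007 0.0004 0.0005] turn [-0.    0.   -0.19]
```

servo_tool(motion=[[[0,0,0,0,0,-0.2,0],[0,0,0,0,0,-0.2,0],[0,0,0,0,0,-0.2,0],[0,0,0,0,0,-0.2,0],[0,0,0,0,0,-0.2,0],[0,0,0,0,0,-0.2,0],[0,0,0,0,0,-0.2,0],[0,0,0,0,0,-0.2,0],[0,0,0,0,0,-0.2,0],[0,0,0,0,0,-0.2,0]]], grip_force=40)

```text
t: 3.45
eef_pos: [0.5285, -0.0665, 0.0706]
tool_rot: [0.001, 0.877, 0.481, 0.001]
contact_force: [0.2, 0.2, 8.0]
gripper_width: 0.174
grasp_force: 42.9
```

```bash
python3 -c "
from h import *
delta([.528,-.0655,.069],-8)
print(bot.get_obs()['torque'])"
```

```text
t 3.45 eef [ 0.5285 -0.0665  0.0706] yaw 57.48 F [0.2 0.2 8. ] q7 -0.15 grip [ 0.174 42.903]
shift [ 0.0006 -0.0009  0.0016] turn [ 1.00e-02 -4.00e-02  1.31e+01]
[0.04831752 0.21226483 0.04237851]
```

servo_tool(motion=[[[0,0,0,0,0,1,0],[0,0,0,0,0,2,0],[0,0,0,0,0,3,0],[0,0,0,0,0,4,0],[0,0,0,0,0,5,0],[0,0,0,0,0,6,0],[0,0,0,0,0,7,0],[0,0,0,0,0,8,0],[0,0,0,0,0,9,0],[0,0,0,0,0,10,0],[0,0,0,0,0,11,0],[0,0,0,0,0,12,0],[0,0,0,0,0,12.6,0],[0,0,0,0,0,13.1,0],[0,0,0,0,0,13.1,0],[0,0,0,0,0,13.1,0]]])

```text
t: 4.78
eef_pos: [0.5282, -0.0658, 0.0706]
tool_rot: [-0.001, 0.998, -0.07, 0.001]
contact_force: [-2.0, 2.4, 10.8]
gripper_width: 0.179
grasp_force: 43.5
```

```bash
python3 -c "
from h import *
delta([.528,-.0655,.069],-8.1)
print(bot.get_obs()['torque'])"
```

```text
t 4.78 eef [ 0.5282 -0.0658  0.0706] yaw -8.01 F [-2.   2.4 10.8] q7 -1.03 grip [ 0.179 43.499]
shift [-0.0003 -0.0003  0.0016] turn [-0.02 -0.02  0.02]
[ 0.49303027  0.4139265  -0.05990727]
```

servo_tool(motion=[[[0,0,0,0,0,0,0.5],[0,0,0,0,0,0,0.5],[0,0,0,0,0,0,0.5],[0,0,0,0,0,0,0.5],[0,0,0,0,0,0,0.5],[0,0,-0.03,0,0,0,0.5],[0,0,-0.06,0,0,0,0.5],[0,0,-0.09,0,0,0,0.5],[0,0,-0.1,0,0,0,0.5],[0,0,-0.1,0,0,0,0.5],[0,0,-0.1,0,0,0,0.5],[0,0,-0.1,0,0,0,0.5]]])

```text
t: 5.78
eef_pos: [0.5264, -0.0658, 0.1678]
tool_rot: [-0.0, 0.998, -0.07, -0.001]
contact_force: [-0.6, 0.3, -0.2]
gripper_width: 0.497
grasp_force: 0.0
```

Run:
```python
from h import *
delta([.628,-.079,.069],-8.1)
r=shot('wrist','w2'); cv2.imwrite('pics/w2x.png',cv2.resize(r['img'],(800,600),interpolation=cv2.INTER_CUBIC)[:,:,::-1])
```

```text
t 5.78 eef [ 0.5264 -0.0658  0.1678] yaw -7.99 F [-0.6  0.3 -0.2] q7 -1.16 grip [0.497 0.   ]
shift [ 0.1027 -0.0011  0.0986] turn [-0.    0.02  0.02]
```

View pics/w2x.png

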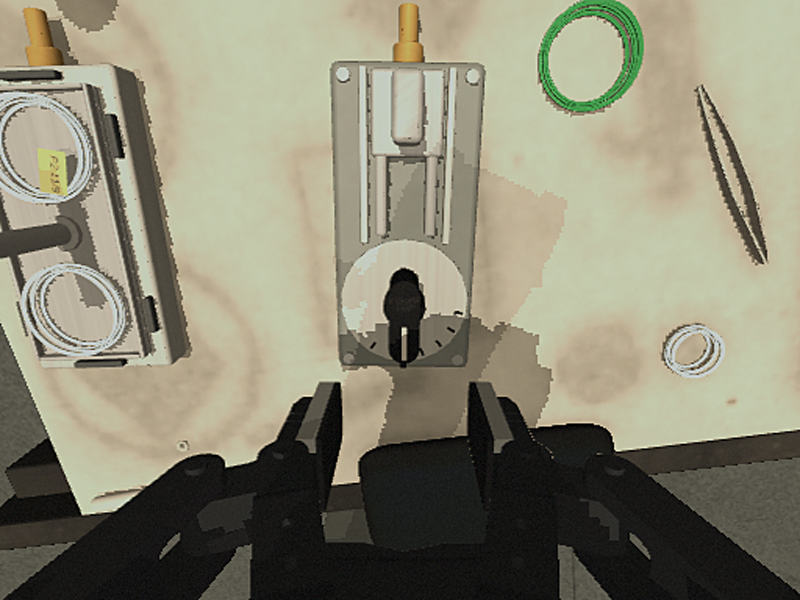

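Run:
```python
from h import *
W=lambda x,y,z:atz('w2',(x+.5)*.64-.5,(y+.5)*.64-.5,z)
a,b,c,d=W(343,75,.03),W(474,76,.03),W(349,359,.03),W(458,358,.03)
t,u=(a+b)/2,(c+d)/2
print('house',np.degrees(np.arctan2(*(t-u)[[1,0]])),t,u)
k,p=W(404,270,.07),W(404.5,360,.07); print('knob',k,p,np.degrees(np.arctan2(*(k-p)[[1,0]])))
print('pointer line',W(404.5,328,.07),W(404.5,360,.07),'mark',W(403,365,.031))
f=(W(392,69,.076)+W(424,69,.076)+W(394,143,.076)+W(421,143,.076))/4;print('fin',f,W(408,106,.076))
img=cv2.imread('pics/w2.png');cv2.imwrite('pics/w2c.png',cv2.resize(img[145:240,205:315],None,fx=6,fy=6,interpolation=cv2.INTER_CUBIC))
```

```text
house -8.979968961156253 [ 0.64710336 -0.08448359  0.03      ] [ 0.49313597 -0.06015273  0.03      ]
knob [ 0.55595415 -0.06936578  0.07      ] [ 0.50894176 -0.06300619  0.07      ] -7.703909505592491
pointer line [ 0.52631322 -0.06544701  0.07      ] [ 0.50894176 -0.06300619  0.07      ] mark [ 0.48934036 -0.05932297  0.031     ]
fin [ 0.62730051 -0.08103826  0.076     ] [ 0.62760355 -0.08119051  0.076     ]
```

View pics/w2c.png

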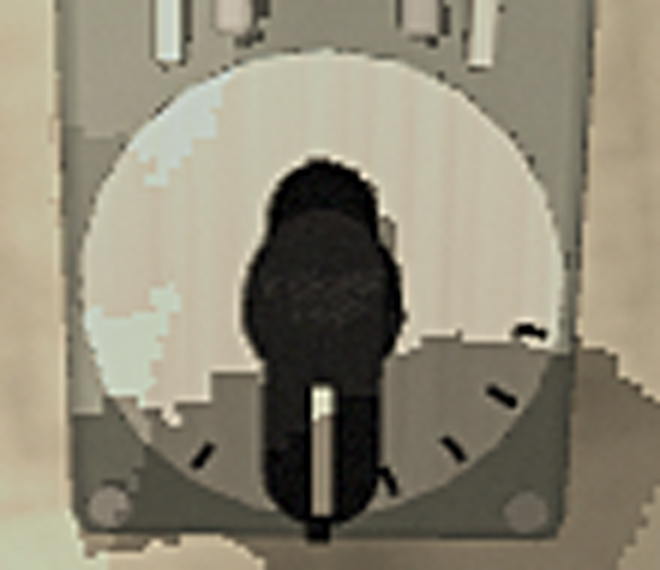

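The pointer (321,450) sits over the long mark (318,530), about 1 degree off, so the knob is on standby. Next is the fin.

servo_tool(motion=[[[0.035,0,0,0,0,-0.05,0.6],[0.07,0,0,0,0,-0.1,0.6],[0.1,0,0,0,0,-0.1,0.6],[0.102,0,0.01,0,0,-0.1,0.6],[0.102,0,0.04,0,0,-0.1,0.6],[0.102,0,0.07,0,0,-0.1,0.6],[0.102,0,0.097,0,0,-0.1,0.6],[0.102,0,0.097,0,0,-0.1,0.6],[0.102,0,0.097,0,0,-0.1,0.6]]])

```text
t: 6.58
eef_pos: [0.6263, -0.0806, 0.0701]
tool_rot: [0.0, 0.998, -0.066, -0.002]
contact_force: [0.4, -0.9, 0.9]
gripper_width: 0.603
grasp_force: 0.0
```

servo_tool(motion=[[[0,0,0,0,0,0,0],[0,0,0,0,0,0,0],[0,0,0,0,0,0,0],[0,0,0,0,0,0,0],[0,0,0,0,0,0,0],[0,0,0,0,0,0,0],[0,0,0,0,0,0,0],[0,0,0,0,0,0,0],[0,0,0,0,0,0,0],[0,0,0,0,0,0,0]]])

```text
t: 7.42
eef_pos: [0.6292, -0.0814, 0.0738]
tool_rot: [0.0, 0.998, -0.066, 0.002]
contact_force: [-1.4, -1.1, 7.1]
gripper_width: 0.153
grasp_force: 40.7
```

```bash
python3 -c "
from h import *
delta([.573,-.073,.071],-8.6)
print(bot.get_obs()['torque'])"
```

```text
t 7.42 eef [ 0.6292 -0.0814  0.0738] yaw -7.59 F [-1.4 -1.1  7.1] q7 -1.07 grip [ 0.153 40.693]
shift [-0.0568 -0.0009  0.0027] turn [-0.   -0.04  0.2 ]
[-0.24353142  0.21709597 -0.30021453]
```

servo_tool(motion=[[[-0.006,0,0,0,0,0.1,0],[-0.012,0,0,0,0,0.2,0],[-0.018,0,0,0,0,0.2,0],[-0.024,0,0,0,0,0.2,0],[-0.03,0,0,0,0,0.2,0],[-0.036,-0.001,0,0,0,0.2,0],[-0.042,-0.001,0,0,0,0.2,0],[-0.046,-0.001,0,0,0,0.2,0],[-0.05,-0.001,0,0,0,0.2,0],[-0.05,-0.001,0,0,0,0.2,0]]])

```text
t: 8.25
eef_pos: [0.5794, -0.0736, 0.0737]
tool_rot: [0.0, 0.997, -0.074, 0.002]
contact_force: [-0.5, -2.2, 10.2]
gripper_width: 0.154
grasp_force: 40.0
```

servo_tool(motion=[[[-0.002,0,0,0,0,0,0],[-0.004,0,0,0,0,0,0],[-0.006,0,0,0,0,0,0],[-0.006,0,0,0,0,0,0],[-0.006,0,0,0,0,0,0]]])

```text
t: 8.67
eef_pos: [0.5752, -0.073, 0.0738]
tool_rot: [0.001, 0.997, -0.074, 0.003]
contact_force: [4.2, -2.4, 6.3]
gripper_width: 0.154
grasp_force: 39.7
```

servo_tool(motion=[[[-0.002,0,0,0,0,0,0],[-0.004,0,0,0,0,0,0],[-0.006,0,0,0,0,0,0],[-0.006,0,0,0,0,0,0],[-0.006,0,0,0,0,0,0],[-0.006,0,0,0,0,0,0]]])

```text
t: 9.17
eef_pos: [0.5744, -0.0728, 0.0739]
tool_rot: [0.002, 0.997, -0.074, 0.008]
contact_force: [20.6, -7.1, -12.5]
gripper_width: 0.155
grasp_force: 39.7
```

servo_tool(motion=[[[0.003,0,0,0,0,0,0],[0.004,0,0,0,0,0,0.5],[0.004,0,0,0,0,0,0.5],[0.004,0,0,0,0,0,0.5],[0.004,0,0,0,0,0,0.5],[0.004,0,0,0,0,0,0.5],[0.004,0,-0.03,0,0,0,0.5],[0.004,0,-0.06,0,0,0,0.5],[0.004,0,-0.09,0,0,0,0.5],[0.004,0,-0.11,0,0,0,0.5],[0.004,0,-0.11,0,0,0,0.5],[0.004,0,-0.11,0,0,0,0.5]]])

```text
t: 10.17
eef_pos: [0.5711, -0.0716, 0.1827]
tool_rot: [-0.0, 0.997, -0.074, 0.001]
contact_force: [-0.7, -0.1, -1.3]
gripper_width: 0.501
grasp_force: 0.0
```

Run:
```python
from h import *
delta([.594,.1168,.18],-5.1)
r=shot('wrist','w3');s=shot('scene','s1')
a=cv2.resize(r['img'],(640,480),interpolation=cv2.INTER_CUBIC)[:,90:550]
b=cv2.resize(s['img'][185:290,215:320],None,fx=3.2,fy=3.2,interpolation=cv2.INTER_CUBIC)
o=np.zeros((480,460+b.shape[1],3),np.uint8);o[:,:460]=a;o[:b.shape[0],460:]=b
cv2.imwrite('pics/c3.png',o[:,:,::-1])
```

```text
t 10.17 eef [ 0.5711 -0.0716  0.1827] yaw -8.49 F [-0.7 -0.1 -1.3] q7 -1.17 grip [0.501 0.   ]
shift [-0.0051 -0.1897  0.0029] turn [-0.01 -0.02 -0.68]
```

View pics/c3.png

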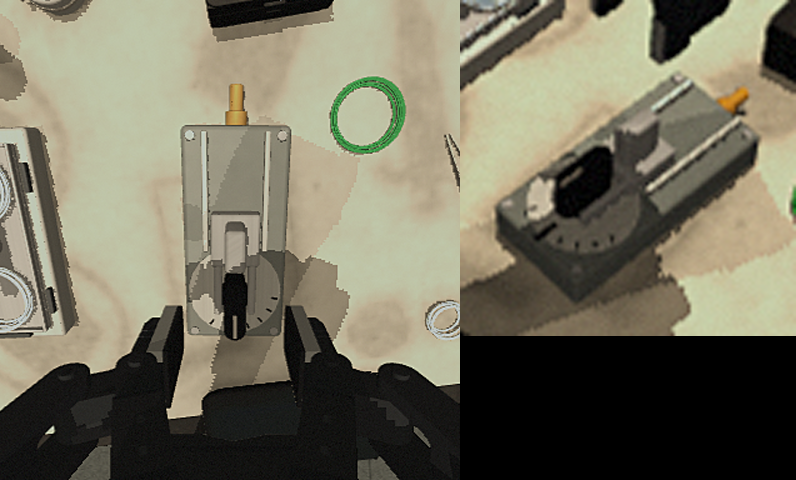

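The yoke is home: the prongs lie on both sides of the bar, with the fin at (235,245) close behind it, and the pointer is on the mark. Next, the tray handle.

servo_tool(motion=[[[0,-0.03,0,0,0,-0.1,0.6],[0,-0.06,0,0,0,-0.3,0.6],[-0.002,-0.1,0,0,0,-0.5,0.6],[-0.004,-0.135,0,0,0,-0.68,0.6],[-0.005,-0.165,0,0,0,-0.68,0.6],[-0.005,-0.19,0,0,0,-0.68,0.6],[-0.005,-0.19,0,0,0,-0.68,0.6],[-0.005,-0.19,0,0,0,-0.68,0.6],[-0.005,-0.19,0,0,0,-0.68,0.6]]])

```text
t: 11.02
eef_pos: [0.5932, 0.1158, 0.181]
tool_rot: [0.001, 0.999, -0.045, -0.001]
contact_force: [-0.6, -0.0, 0.2]
gripper_width: 0.596
grasp_force: 0.0
```

Run:
```python
from h import *
delta([.594,.1168,.109],-5.1)
r=shot('wrist','w4'); cv2.imwrite('pics/w4x.png',cv2.resize(r['img'],(800,600),interpolation=cv2.INTER_CUBIC)[:,:,::-1])
```

```text
t 11.02 eef [0.5932 0.1158 0.181 ] yaw -5.15 F [-0.6 -0.   0.2] q7 -1.42 grip [0.596 0.   ]
shift [ 0.0008 -0.0012  0.072 ] turn [ 0.02  0.02 -0.01]
```

View pics/w4x.png

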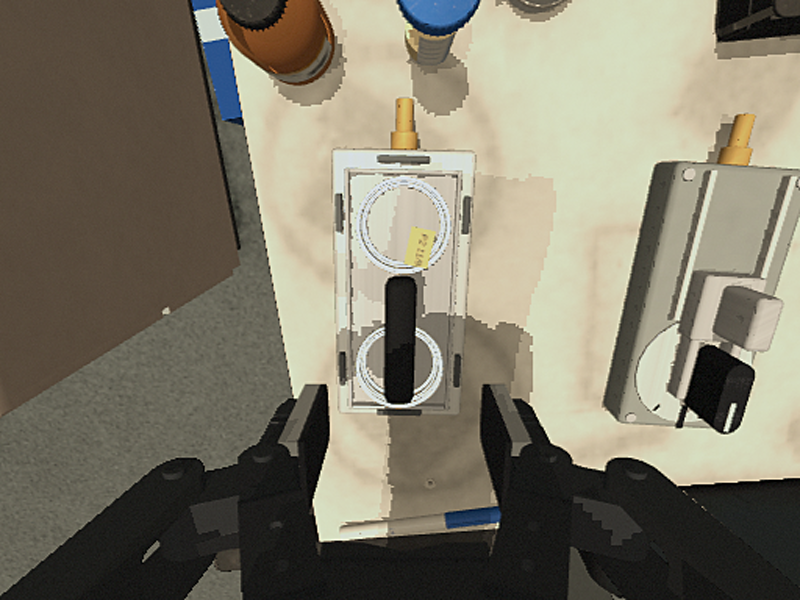

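The handle bar runs from (401,277) to (399,403), centred between the fingers, with both dishes on the tray. I'll check its position numerically.

Run:
```python
from h import *
W=lambda x,y,z:atz('w4',(x+.5)*.64-.5,(y+.5)*.64-.5,z)
a,b=W(401,276,.114),W(399,403,.114);print((a+b)/2,np.degrees(np.arctan2(*(a-b)[[1,0]])))
```

```text
[0.59734447 0.11772133 0.114     ] -6.179637920127063
```

servo_tool(motion=[[[0.0015,-0.001,0.025,0,0,0.1,0.6],[0.0015,-0.001,0.05,0,0,0.1,0.6],[0.0015,-0.001,0.07,0,0,0.1,0.6],[0.0015,-0.001,0.074,0,0,0.1,0.6],[0.0015,-0.001,0.074,0,0,0.1,0.6],[0.0015,-0.001,0.074,0,0,0.1,0.6]]])

```text
t: 11.57
eef_pos: [0.596, 0.1164, 0.1088]
tool_rot: [0.0, 0.999, -0.05, 0.0]
contact_force: [-0.7, -0.1, 0.4]
gripper_width: 0.596
grasp_force: 0.0
```

servo_tool(motion=[[[0,0,0,0,0,0,0],[0,0,0,0,0,0,0],[0,0,0,0,0,0,0],[0,0,0,0,0,0,0],[0,0,0,0,0,0,0],[0,0,0,0,0,0,0],[0,0,0,0,0,0,0],[0,0,0,0,0,0,0],[0,0,0,0,0,0,0],[0,0,0,0,0,0,0],[0,0,0,0,0,0,0]]], grip_force=70)

```text
t: 12.48
eef_pos: [0.5962, 0.1177, 0.1092]
tool_rot: [-0.0, 0.999, -0.049, 0.001]
contact_force: [-0.5, -0.4, 6.0]
gripper_width: 0.149
grasp_force: 69.3
```

```bash
python3 -c "
from h import *
delta([.594,.1168,.107],-5.1)
print(bot.get_obs()['torque'],bot.get_obs()['tool_rot'])"
```

```text
t 12.48 eef [0.5962 0.1177 0.1092] yaw -5.62 F [-0.5 -0.4  6. ] q7 -1.37 grip [ 0.149 69.292]
shift [-0.0021  0.0011  0.0022] turn [-0.01 -0.02 -0.1 ]
[ 0.0188056   0.27076088 -0.08364182] [-4.14658814e-04  9.98798721e-01 -4.89931274e-02  7.84743322e-04]
```

Firm grip, so lift gently.

servo_tool(motion=[[[0,0,-0.002,0,0,0,0],[0,0,-0.005,0,0,0,0],[0,0,-0.01,0,0,0,0],[0,0,-0.016,0,0,0,0],[0,0,-0.023,0,0,0,0],[0,0,-0.031,0,0,0,0],[0,0,-0.039,0,0,0,0],[0,0,-0.047,0,0,0,0],[0,0,-0.055,0,0,0,0],[0,0,-0.063,0,0,0,0],[0,0,-0.071,0,0,0,0],[0,0,-0.079,0,0,0,0],[0,0,-0.087,0,0,0,0],[0,0,-0.095,0,0,0,0],[0,0,-0.103,0,0,0,0],[0,0,-0.111,0,0,0,0],[0,0,-0.119,0,0,0,0],[0,0,-0.126,0,0,0,0],[0,0,-0.132,0,0,0,0],[0,0,-0.136,0,0,0,0]]])

```text
t: 14.15
eef_pos: [0.5957, 0.1177, 0.2449]
tool_rot: [-0.0, 0.999, -0.049, 0.0]
contact_force: [0.2, 0.2, -3.5]
gripper_width: 0.148
grasp_force: 68.2
```

servo_tool(motion=[[[0,0,-0.003,0,0,0,0],[0,0,-0.004,0,0,0,0],[0,0,-0.004,0,0,0,0],[0,0,-0.004,0,0,0,0],[0,0,-0.004,0,0,0,0],[0,0,-0.004,0,0,0,0],[0,0,-0.004,0,0,0,0],[0,0,-0.004,0,0,0,0],[0,0,-0.004,0,0,0,0],[0,0,-0.004,0,0,0,0]]])

```text
t: 14.98
eef_pos: [0.5955, 0.1177, 0.248]
tool_rot: [-0.0, 0.999, -0.049, -0.0]
contact_force: [0.4, -0.5, -2.9]
gripper_width: 0.149
grasp_force: 68.2
```

Run:
```python
from h import *
delta([.594,.1168,.25],-5.6)
print(bot.get_obs()['torque'],bot.get_obs()['tool_rot'])
r=shot('side','d5')['img'];s=shot('scene','s5')['img']
o=np.hstack([r[130:310,150:330],s[80:260,140:320]])
cv2.imwrite('pics/c5.png',cv2.resize(o,(800,400),interpolation=cv2.INTER_CUBIC)[:,:,::-1])
```

```text
t 14.98 eef [0.5955 0.1177 0.248 ] yaw -5.61 F [ 0.4 -0.5 -2.9] q7 -1.49 grip [ 0.149 68.236]
shift [-0.0014  0.001  -0.002 ] turn [-0.  0. -0.]
[-0.07797004 -0.02997677 -0.05396102] [-1.05039574e-05  9.98800700e-01 -4.89608165e-02 -1.83386183e-05]
```

View pics/c5.png

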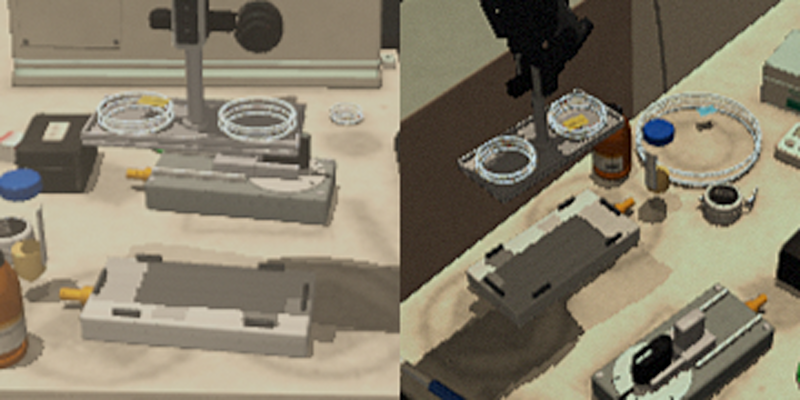

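The tray hangs level about 14 cm above the plate, with both dishes on it at (135,112) and (258,118). The knob and yoke are still locked at (660,350), so I'm handing in.

```bash
python3 -c "
from station import bot
print(bot.hand_in())"
```

```text
the job is handed in; nothing more can be done
None
```

The job is handed in at about 15 s: the knob is on the standby mark, the yoke is against its stop and locking the knob, and the tray is held level about 14 cm above the plate with both dishes on it; the hand-in returned no verdict.

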